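Return the bench set to its holders

ROBOT

A 6-joint arm with a two-finger parallel gripper is mounted at the origin on a cart in front of the work surface, level with it; the furniture and walls round the work are solid. World frame = base frame: x ahead of the robot, y to its left, z up, the work surface at z = 0. Lengths are in m, angles in rad, forces in N, time in s.
With the tool pointing down it reaches from about 0.275 to 0.825 m from the base axis. Payload 4.9 kg.
Tool frame: the origin (TCP) lies between the finger pads; the fingertips stand 22 mm ahead of it and the grasp point (between the pads) lies 3 mm ahead of it; z points along the fingers, y is the direction in which the jaws open and shut (so a half turn about z gives the same grasp; the last joint's range is limited). The gripper opens to 85 mm and grips with 20 to 120 N. Pads are 22 mm wide; open, the fingers measure 114 mm over their backs; the gripper's body (76 mm by 85 mm) begins 54 mm behind the grasp point. The pads swing forward as they close: fully open they stand 13 mm farther back than shut.
Start: joints at [1.213, 0.326, -0.193, 1.052, 0, 1.437], TCP at [0.122, 0.536, 0.253] pointing down, gripper open.
Joint ranges: [-2.65, 2.65], [-0.97, 1.79], [-1.3, 1.35], [-1.93, 2.1], [-1.47, 1.37], [-3.14, 3.14]. Speed limits (rad/s): [2.57, 2.57, 3.14, 3.14, 3.14, 3.14].

INTERFACE

Orientations are given as a unit quaternion [x, y, z, w].
In Python, from workcell import r, kin, readout, camera, camera_model gives the robot as it stands. The module is installed in compiled form; this text tells all that it offers. Calls block until the motion is done:
- r.move_to(position, orientation): joint-space move of the TCP to a pose.
- r.move_linear(position, attitude=None, v=0.15): straight line of the TCP; attitude=None keeps the orientation; v is the mean speed in m/s.
- r.set_joints(angles): joint-space move.
- r.set_gripper(opening, newtons=None): opening from 0.0 (shut) to 1.0 (fully open); newtons is the grip in N (None keeps the last); returns when the fingers have stopped.
- r.wait(seconds).
- kin.solve_ik(position, orientation): joint angles nearest the present ones, or None.
- readout.get_state(): the state.
- camera(name): name is "scene" or "top"; returns the picture (420x560x3 uint8, blue, green, red); there is no depth.
- camera_model(name): a dict with "intrinsics" (3x3 intrinsics, pixels), "k1" (the pictures are not rectified: a ray, as slopes to the right and down, at radius r is drawn at 1 + k1 r^2 times it, then the intrinsics apply), "world_from_camera" (4x4, takes a point from camera to world coordinates). Camera axes: x right, y up, looking along -z (the intrinsics and any distortion apply to the point x, -y, -z); pixel columns grow to the right and rows downward; lengths in m; the calibration is good to about 2 mm. A picture is of the moment at which its call begins. camera_model takes no time and is no camera call.
A pose or a line that the arm cannot do raises r.Unreachable and nothing moves.
- r.sign_off(): hands the job in, once; it reports no verdict.
The state is a dict: "time": time; "q": joint angles; "joint_vel": joint speeds; "joint_efforts": joint torques, N m; "ee_pos": TCP position; "ee_rot": TCP orientation; "ft_force": force on the tool from outside, world axes, zero at the start; "wrist_torque": the same for the moment, N m; "finger_gap": opening from 0.0 (shut) to 1.0 (fully open).
Only numpy, scipy, OpenCV 4.12 (cv2) and the standard library are available. Lean on these libraries where they do the work, as an engineer would, in place of code of your own. Each camera call takes 0.05 s, during which the arm holds its last target.

TASK

The amber bottle, the square bottle, the dropper bottle and the timer stand about among the four low white holders on the open worktop: put them away, each into the low white holder whose recess matches its foot: large round, square, small round and long slot. Set each one down gently so that it stands upright and flat on the holder's floor, without knocking anything over, and leave the beaker and the wash bottle where they are; mind the pipette that hangs from the shelf behind.

Things in the scene. Friction and masses are not known exactly. Their poses are not given: they have to be found in the camera images.
- amber_bottle: Round amber glass bottle with a ribbed blue cap, loose, on the open worktop (a similar one at the back, by the rear shelf post, belongs to the room), about 0.32 kg. Body 60 mm in diameter, straight to about 80 mm height, then a shoulder; the cap is 39 mm in diameter from 114 to 133 mm (the top) and is the place to grasp from above. Origin: centre of its foot; z up.
- square_bottle: Square white plastic bottle with a round blue cap, loose, about 0.13 kg. Body 50 x 50 mm and 78 mm high, its sides along its x and y axes; the cap is 39 mm in diameter from 83 to 103 mm (the top) and is the place to grasp from above. It may lean by 0.04 rad, as its foot is slightly uneven. Origin: centre of its foot; z up.
- dropper_bottle: Small round brown dropper bottle with a black bulb, loose, about 0.06 kg. Body 36 mm in diameter and 62 mm high, collar 20 mm in diameter from 62 to 77 mm, bulb 14 mm in diameter (rigid) from 77 to 103 mm, the place to grasp from above. Origin: centre of its foot; z up.
- timer: White bench timer standing upright on its narrow foot, loose, about 0.06 kg: 20 mm thick along its x axis (display faces -x), 68 mm wide along its y axis, 60 mm high. Grasp it across its thickness from above. Origin: centre of its foot; z up.
- large_round_holder: Large round holder, for the amber bottle: white plastic, dark floor liner, fixed to the worktop; the floor lies 4 mm and the rim 12 mm above the worktop, rim 6 mm thick. Recess 76 mm in diameter, 88 mm outside. Origin: centre of its underside, on the worktop. z up.
- square_holder: Square holder, for the square bottle: white plastic, dark floor liner, fixed to the worktop; the floor lies 4 mm and the rim 12 mm above the worktop, rim 6 mm thick. Recess 66 x 66 mm, 78 x 78 mm outside, sides along its x and y axes. Origin: centre of its underside, on the worktop. z up.
- small_round_holder: Small round holder, for the dropper bottle: white plastic, dark floor liner, fixed to the worktop; the floor lies 4 mm and the rim 12 mm above the worktop, rim 6 mm thick. Recess 52 mm in diameter, 64 mm outside. Origin: centre of its underside, on the worktop. z up.
- slot_holder: Oblong holder, for the timer (either way round): white plastic, dark floor liner, fixed to the worktop; the floor lies 4 mm and the rim 12 mm above the worktop, rim 6 mm thick. Recess 36 mm along its x axis and 84 mm along its y axis, 48 x 96 mm outside. Origin: centre of its underside, on the worktop. z up.
- beaker: Bystander: empty clear beaker, loose, 54 mm in diameter, 68 mm high, behind the work. Origin: centre of its foot. (To the left behind the work a pipette hangs from the shelf, fixed, 60 mm wide at most, about x = 0.73, y = 0.16, from 0.12 to 0.40 m above the worktop: do not swing the hand or wrist into it.)
- wash_bottle: Bystander: white squeeze bottle with a bent spout, loose, 66 mm in diameter, 210 mm high, behind the work. Origin: on its underside, 11 mm off the axis of the bottle.
There are look-alikes about, which are no part of the job. Leave any pink or yellow look-alike of the dropper_bottle alone.

How it is judged:
At the end, for the whole second after the job is handed in: Each of the four things stands in its own holder: its foot's centre within 14 mm of the holder's centre (seen from above), less than 9 mm above the worktop (on the holder's floor), upright within 0.1 rad and at rest (horizontal distance between amber_bottle and large_round_holder below 0.014 m and z of amber_bottle in the frame of large_round_holder below 0.009 m and angle between each of amber_bottle, square_bottle, dropper_bottle, timer's own z axis and vertical below 0.1 rad and linear speed of each of amber_bottle, square_bottle, dropper_bottle, timer below 0.02 m/s and horizontal distance between square_bottle and square_holder below 0.014 m and z of square_bottle in the frame of square_holder below 0.009 m and horizontal distance between dropper_bottle and small_round_holder below 0.014 m and z of dropper_bottle in the frame of small_round_holder below 0.009 m and horizontal distance between timer and slot_holder below 0.014 m and z of timer in the frame of slot_holder below 0.009 m); the robot touches nothing.
It fails at once if the beaker or the wash bottle was disturbed (moved by more than 20 mm) (distance of any of beaker, wash_bottle from where it was at the start of the episode above 0.02 m).
It fails at once if one of the four things was tipped over (angle between any of amber_bottle, square_bottle, dropper_bottle, timer's own z axis and vertical above 0.9 rad).
It fails at once if one of the four things was dropped or banged into its holder (over 60 N) (contact force between amber_bottle and large_round_holder above 60 N or contact force between square_bottle and square_holder above 60 N or contact force between dropper_bottle and small_round_holder above 60 N or contact force between timer and slot_holder above 60 N).
It also fails if it takes over 128 s, if anything falls off the work surface, if the arm or the gripper's body presses on something with over 40 N, if the wrist force passes 120 N, or if a joint passes its speed limit or range.

## Working session

There is one attempt and no reset: what is moved stays moved. The work goes in short steps, each a Python script; the robot and the scene stay as the last script left them, time stands still between calls to the robot, and variables do not carry over. Pictures are saved under pics/ and viewed, and the job is handed in when it is done.

```bash
mkdir -p pics; python3 - <<'E'
from workcell import r,kin,readout,camera,camera_model
import cv2
for n in("scene","top"):
    cv2.imwrite(f"pics/{n}0.png",cv2.resize(camera(n),(800,600),interpolation=cv2.INTER_CUBIC)); cv2.imwrite(f"pics/raw_{n}0.png",camera(n))
    print(camera_model(n))
s=readout.get_state();print(s)
E
```

```text
{'intrinsics': array([[382.13993562,   0.        , 280.26141166],
       [  0.        , 382.13993562, 214.24375936],
       [  0.        ,   0.        ,   1.        ]]), 'k1': 0.011024357043484952, 'world_from_camera': array([[ 0.58702508,  0.59385184, -0.55021954,  0.07638641],
       [-0.80933313,  0.4140855 , -0.41654902, -0.36518439],
       [-0.01953047,  0.68983562,  0.72370255,  0.69273711],
       [ 0.        ,  0.        ,  0.        ,  1.        ]])}
{'intrinsics': array([[535.04206257,   0.        , 284.63128588],
       [  0.        , 535.04206257, 217.15323923],
       [  0.        ,   0.        ,   1.        ]]), 'k1': -0.14361788927482602, 'world_from_camera': array([[-0.00434451,  0.99077855, -0.13542154,  0.40185455],
       [-0.99998042, -0.00369448,  0.00505103, -0.00754362],
       [ 0.00450414,  0.13544083,  0.9907752 ,  1.36364039],
       [ 0.        ,  0.        ,  0.        ,  1.        ]])}
{'time': 0.2, 'q': array([ 1.21281375e+00,  3.26651038e-01, -1.93171924e-01,  1.05196761e+00,
        9.58424413e-07,  1.43657623e+00]), 'joint_vel': array([-0.00046909, -0.00260168,  0.00209615, -0.00019083,  0.00058074,
       -0.00015572]), 'joint_efforts': array([ 4.24027610e-05, -4.43305421e+01,  2.62425971e+01,  1.13936904e-02,
       -1.39569397e-04,  9.98621260e-06]), 'ee_pos': array([0.12193927, 0.5360077 , 0.25281767]), 'ee_rot': array([ 1.11647960e-01,  9.93747697e-01, -4.82028193e-04, -1.21576291e-04]), 'ft_force': array([-0.2772209 ,  0.28742797,  0.20197084]), 'wrist_torque': array([-0.0031236 , -0.02847914, -0.03001296]), 'finger_gap': 1.0020076659738653}
```

View pics/scene0.png

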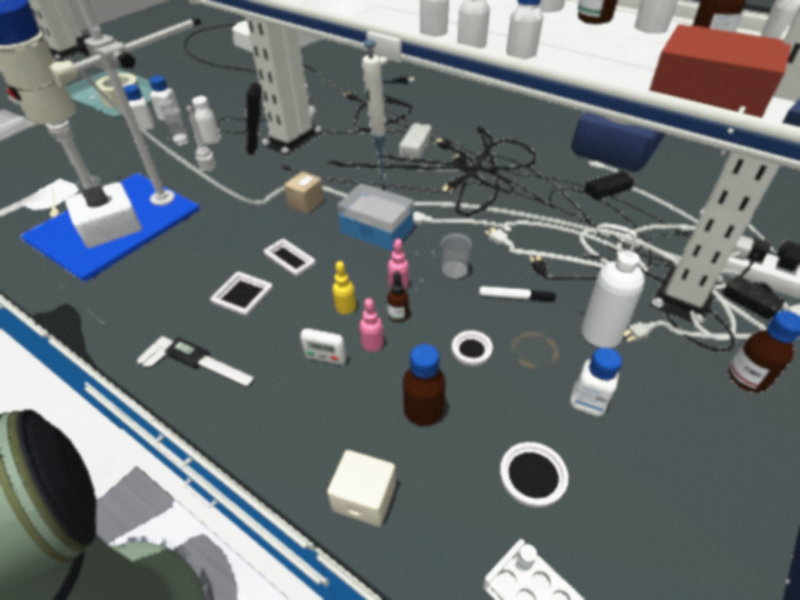

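View pics/top0.png

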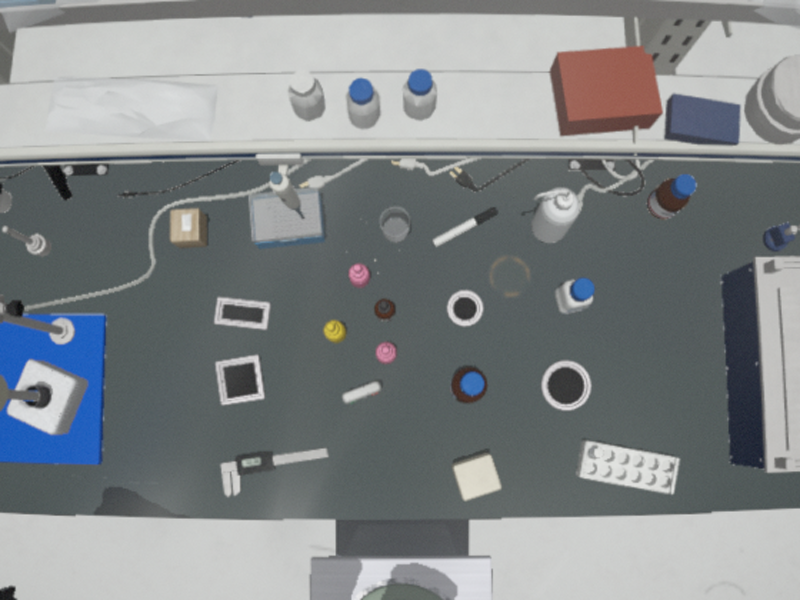

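Candidates (top view, 800x600 px):
- **Amber bottle:** (470,384) on the worktop, against the room's one at (672,195) at the rear post.
- **Dropper:** brown at (385,309), against pink (359,274) and (386,352), and yellow (334,331).
- **Square bottle:** (576,294), against the shelf bottles at (362,100) and (420,92).
- **Timer:** (362,392), against the caliper (250,462), white block (477,475) and tube rack (628,467).
- **Holders:** large round (566,386), square (240,380), small round (465,308), slot (242,313). The brown ring at (510,276) is only a stain.

I'll check these choices in close crops.

```bash
cat > h.py <<'E'
import numpy as np,cv2
from workcell import camera_model
def ray(n,px):
    m=camera_model(n);K=m["intrinsics"]
    d=np.array([m["k1"],0,0,0,0.])
    u=cv2.undistortPoints(np.array(px,float).reshape(-1,1,2),K,d).reshape(-1,2)
    T=m["world_from_camera"]
    D=np.c_[u[:,0],-u[:,1],-np.ones(len(u))]@T[:3,:3].T
    return T[:3,3],D
def onz(n,px,z):
    o,D=ray(n,px); return (o+D*((z-o[2])/D[:,2])[:,None])
def proj(n,P):
    m=camera_model(n);T=m["world_from_camera"]
    c=(np.atleast_2d(P)-T[:3,3])@T[:3,:3]; c[:,1:]*=-1
    return cv2.projectPoints(c,np.zeros(3),np.zeros(3),m["intrinsics"],np.array([m["k1"],0,0,0,0.]))[0].reshape(-1,2)
E
python3 - <<'E'
import cv2,numpy as np
t=cv2.imread('pics/raw_top0.png');s=cv2.imread('pics/raw_scene0.png')
c=cv2.resize(t[170:300,140:430],(800,359),interpolation=cv2.INTER_CUBIC)
cv2.imwrite('pics/ctop.png',c)
c=cv2.resize(s[150:370,140:450],(800,568),interpolation=cv2.INTER_CUBIC)
cv2.imwrite('pics/cscene.png',c)
E
```

```text
(no output)
```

View pics/ctop.png

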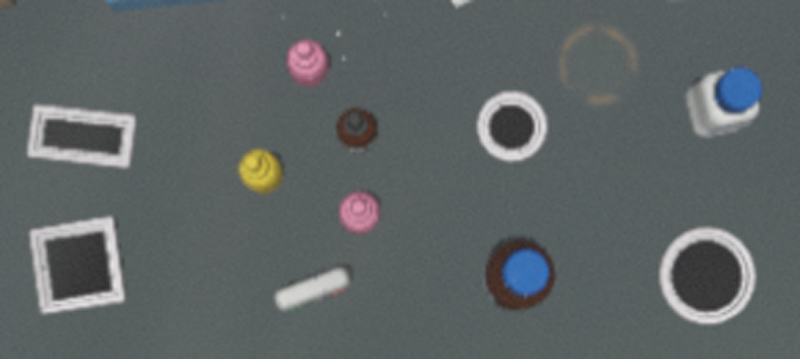

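View pics/cscene.png

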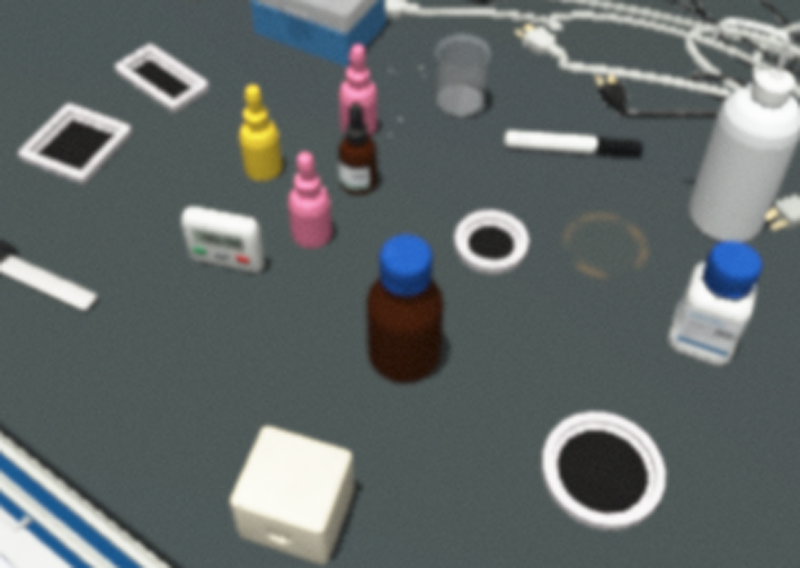

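The crops confirm the choices: amber bottle (crop 405,310), brown dropper (357,150), timer with its display (222,240), square bottle (715,305), and four white holders with dark floors. Next I measure their positions.

```bash
cat > meas.py <<'E'
from h import *
def cen(n,img,mask,roi):
    x0,y0,x1,y1=roi
    m=np.zeros_like(mask);m[y0:y1,x0:x1]=mask[y0:y1,x0:x1]
    k,l,st,c=cv2.connectedComponentsWithStats(m.astype(np.uint8))
    i=1+np.argmax(st[1:,4]); return (l==i).astype(np.uint8),c[i],st[i]
def masks(img):
    h=cv2.cvtColor(img,cv2.COLOR_BGR2HSV);H,S,V=[h[...,i].astype(int) for i in range(3)]
    return dict(blue=(H>95)&(H<125)&(S>130)&(V>70),white=(V>130)&(S<70),whitelo=(V>112)&(S<60),brown=((H<20)|(H>165))&(S>70)&(V<130),dark=(V<60))
def rect(n,m,z):
    c=max(cv2.findContours(m,cv2.RETR_EXTERNAL,cv2.CHAIN_APPROX_NONE)[0],key=cv2.contourArea)
    P=onz(n,c.reshape(-1,2),z)
    (cx,cy),(w,h),a=cv2.minAreaRect((P[:,:2]*1000).astype(np.float32))
    return cx/1000,cy/1000,w,h,a
E
python3 - <<'E'
from meas import *
rois={'top':dict(slot=(145,200,195,235),sq=(145,243,192,288),small=(308,200,343,233),large=(374,248,418,292),timer=(236,262,270,286),amber=(312,250,350,288),sqb=(385,190,420,222),drop=(258,203,282,226)),
'scene':dict(slot=(182,164,224,194),sq=(145,188,193,222),small=(313,228,347,258),large=(347,305,402,356))}
out={}
for n in('top','scene'):
    img=cv2.imread(f'pics/raw_{n}0.png');M=masks(img)
    for k,roi in rois[n].items():
        if k in('slot','sq','small','large','timer'):
            z=.060 if k=='timer' else .012
            m,c,st=cen(n,img,M['white'],roi); print(n,k,'rect',np.round(rect(n,m,z),3),st)
            if k!='timer':
                cs=cv2.findContours(m,cv2.RETR_EXTERNAL,cv2.CHAIN_APPROX_NONE)[0][0].reshape(-1,2)
                e=cv2.fitEllipse(cs);print('   ell->',np.round(onz(n,[e[0]],.012)[0],4))
T=cv2.imread('pics/raw_top0.png');M=masks(T);S=cv2.imread('pics/raw_scene0.png');MS=masks(S)
m,c,st=cen('top',T,M['blue'],rois['top']['amber']);print('amber cap',c,st,onz('top',[c],.133))
m,c,st=cen('top',T,M['blue'],rois['top']['sqb']);print('sq cap',c,st,onz('top',[c],.100))
m,c,st=cen('scene',S,MS['blue'],(270,235,325,268));print('amber cap sc',c,st,onz('scene',[c],.126))
m,c,st=cen('scene',S,MS['blue'],(405,240,440,268));print('sq cap sc',c,st,onz('scene',[c],.095))
m,c,st=cen('top',T,M['brown']|M['dark'],rois['top']['drop']);print('drop',c,st,onz('top',[c],.062))
# bottom boundaries
for nm,key,roi in(('top','brown',rois['top']['amber']),):
    m,c,st=cen('top',T,M['brown']|M['blue'],roi);print('amber all',c,st,onz('top',[c],.06))
for nm,sc in(('drop',(258,180,300,230)),):
    m,c,st=cen('scene',S,MS['brown']|MS['dark'],sc);print('drop sc',c,st)
E
```

```text
top slot rect [ 0.584  0.282 97.916 50.476 83.577] [150 208  39  23 452]
   ell-> [0.5835 0.2818 0.012 ]
top sq rect [ 0.463  0.284 80.238 79.535  9.383] [151 248  34  36 498]
   ell-> [0.4635 0.2834 0.012 ]
top small rect [ 0.591 -0.119 64.056 64.475 89.827] [313 203  26  26 311]
   ell-> [ 0.591 -0.118  0.012]
top large rect [ 0.452 -0.297 87.541 88.882 88.666] [379 252  35  36 457]
   ell-> [ 0.4516 -0.2965  0.012 ]
top timer rect [4.4000e-01 6.4000e-02 1.9007e+01 6.6172e+01 2.0884e+01] [240 267  26  15 203]
scene slot rect [  0.58    0.28  105.633  57.221  83.191] [184 167  37  26 393]
   ell-> [0.5794 0.2776 0.012 ]
scene sq rect [ 0.46   0.281 87.246 86.301  9.242] [147 190  44  31 520]
   ell-> [0.459  0.2796 0.012 ]
scene small rect [ 0.587 -0.12  70.854 66.427 34.987] [316 231  30  25 407]
   ell-> [ 0.5865 -0.1195  0.012 ]
scene large rect [ 0.449 -0.297 91.043 89.79  35.398] [350 309  48  46 887]
   ell-> [ 0.447 -0.298  0.012]
amber cap [330.10550459 268.05504587] [322 260  17  17 218] [[ 0.45161799 -0.11779998  0.133     ]]
sq cap [407.34554974 202.05759162] [400 195  16  15 191] [[ 0.61025251 -0.31042616  0.1       ]]
amber cap sc [296.76237624 251.97029703] [287 241  21  23 404] [[ 0.44600082 -0.12156212  0.126     ]]
sq cap sc [423.4673913  253.64673913] [413 244  22  21 368] [[ 0.60457941 -0.31217212  0.095     ]]
drop [269.43373494 217.24096386] [263 210  14  13  83] [[0.57968764 0.02313684 0.062     ]]
amber all [327.62299465 269.55882353] [317 258  24  24 374] [[ 0.45095386 -0.11823615  0.06      ]]
drop sc [279.32323232 205.83164983] [271 190  17  36 297]
```

```bash
python3 - <<'E'
from meas import *
T=cv2.imread('pics/raw_top0.png');M=masks(T);S=cv2.imread('pics/raw_scene0.png');MS=masks(S)
g=cv2.cvtColor(T,cv2.COLOR_BGR2GRAY)
print('bulb guess',onz('top',[(268.7,213.8)],.1))
# pixel where base/cap predicted
P=(.578,.023)
print('pred bulb top/body top/foot', proj('top',[(*P,.103),(*P,.062),(*P,0)]),proj('scene',[(*P,.103),(*P,.062),(*P,0)]))
print('wash',onz('scene',[(603*.7,335*.7)],0),'beaker',onz('scene',[(455*.7,272*.7)],0))
for n,p in(('pink2',(270.1,246.8)),('pink1',(251.3,192.5)),('yel',(234.6,231.6))):print(n,onz('top',[p],.08))
# square body
m,c,st=cen('top',T,M['white'],(385,190,420,222));print('sqbody',c,st)
m2,_,_=cen('top',T,M['white']|M['blue'],(385,190,420,222));print(rect('top',m2,.05))
m2,_,_=cen('scene',S,MS['blue'],(270,235,325,268))
cv2.imwrite('pics/z1.png',np.hstack([cv2.resize(T[185:225,380:425],(450,400),interpolation=cv2.INTER_CUBIC),cv2.resize(T[203:228,255:280],(300,300),interpolation=cv2.INTER_CUBIC)[:,:].repeat(1,0) if 0 else cv2.resize(T[203:228,255:280],(350,400),interpolation=cv2.INTER_CUBIC)]))
E
```

```text
bulb guess [[0.58278813 0.02398797 0.1       ]]
pred bulb top/body top/foot [[269.08427632 215.61221036]
 [269.48981812 217.92188479]
 [270.05769853 221.15531655]] [[276.63967296 191.34332757]
 [277.10219031 204.19155321]
 [277.74593221 222.07722706]]
wash [[ 0.74104094 -0.27970628  0.        ]] beaker [[7.31958926e-01 1.58081115e-03 1.11022302e-16]]
pink2 [[0.50549438 0.02116233 0.08      ]]
pink1 [[0.63827791 0.06691903 0.08      ]]
yel [[0.5425455  0.10688281 0.08      ]]
sqbody [398.59558824 209.36764706] [389 196  26  24 272]
(0.6083025512695313, -0.30989517211914064, 54.92648696899414, 70.02881622314453, 13.641217231750488)
```

View pics/z1.png

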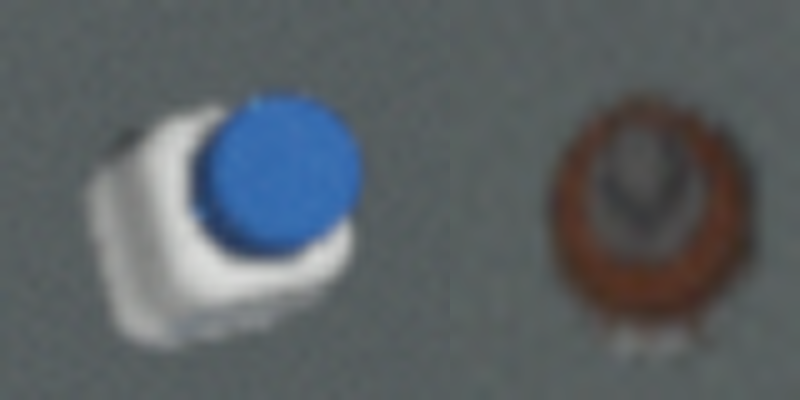

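```bash
cat > mv.py <<'E'
from meas import *
from workcell import r,kin,readout,camera
from scipy.spatial.transform import Rotation as R
B=np.array([-.0015,-.0007])
def down(deg):
    a=np.radians(deg);y=np.array([np.cos(a),np.sin(a),0]);z=np.array([0,0,-1.]);x=np.cross(y,z)
    return R.from_matrix(np.c_[x,y,z]).as_quat()
def st(*a):
    s=readout.get_state();print(*a,'t%.1f'%s['time'],np.round(s['ee_pos'],4),'F',np.round(s['ft_force'],1),'gap %.3f'%s['finger_gap'],flush=True);return s
def snap(tag):
    for n in('top','scene'):
        cv2.imwrite(f'pics/raw_{n}_{tag}.png',camera(n))
    a,b=[cv2.imread(f'pics/raw_{n}_{tag}.png') for n in('top','scene')]
    cv2.imwrite(f'pics/{tag}.png',cv2.resize(np.hstack([a,b]),(800,300),interpolation=cv2.INTER_AREA))
def pick(xy,ang,z,op,N,zc=.25):
    q=down(ang);x,y=np.array(xy)+B
    r.set_gripper(op)
    r.move_to([x,y,zc],q);st('above')
    r.move_linear([x,y,z+.04],v=.15);r.move_linear([x,y,z],v=.06);st('at')
    r.set_gripper(0.,N);st('gripped')
def place(xy,ang,z,op,zc,vias=()):
    q=down(ang);x,y=np.array(xy)+B
    for v in vias: r.move_to(v,q)
    r.move_to([x,y,zc],q);st('over')
    f0=readout.get_state()['ft_force'][2]
    r.move_linear([x,y,z+.012],v=.12)
    r.wait(.2);f0=readout.get_state()['ft_force'][2]
    zz=z+.006
    while zz>z-.003:
        r.move_linear([x,y,zz],v=.02);r.wait(.1)
        f=readout.get_state()['ft_force'][2]-f0
        if abs(f)>2: break
        zz-=.0008
    st('contact df %.1f'%f)
def release(op):
    r.set_gripper(op);r.wait(.2);s=st('open');p=s['ee_pos'].copy()
    p[2]+=.06;r.move_linear(p,v=.06);p[2]=max(p[2],.25);r.move_linear(p,v=.2);st('up')
E
python3 - <<'E'
from mv import *
for p,a in(((.4516,-.1178,.129),90),((.452,-.297,.133),90),((.61,-.31,.104),13),((.61,-.31,.104),103),((.463,.284,.108),9.3),((.463,.284,.108),99.3),((.583,.0225,.102),90),((.591,-.119,.106),90),((.44,.064,.05),20.9),((.584,.282,.054),-6.4)):
    for o in(0,180):
        q=kin.solve_ik(list(p),down(a+o));print(p,a+o,None if q is None else np.round(q,2))
E
```

```text
(0.4516, -0.1178, 0.129) 90 [-0.41  0.31 -0.58  0.68  0.   -0.41]
(0.4516, -0.1178, 0.129) 270 [-0.41  0.31 -0.58  0.68  0.    2.73]
(0.452, -0.297, 0.133) 90 [-0.72  0.42 -0.39  0.76  0.   -0.72]
(0.452, -0.297, 0.133) 270 [-0.72  0.42 -0.39  0.76  0.    2.42]
(0.61, -0.31, 0.104) 13 [-0.58  0.69  0.01  0.89  0.    0.77]
(0.61, -0.31, 0.104) 193 [-0.58  0.69  0.01  0.89  0.   -2.38]
(0.61, -0.31, 0.104) 103 [-0.58  0.69  0.01  0.89  0.   -0.8 ]
(0.61, -0.31, 0.104) 283 [-0.58  0.69  0.01  0.89  0.    2.34]
(0.463, 0.284, 0.108) 9.3 [ 0.41  0.46 -0.41  0.71  0.    1.82]
(0.463, 0.284, 0.108) 189.3 [ 0.41  0.46 -0.41  0.71  0.   -1.32]
(0.463, 0.284, 0.108) 99.3 [ 0.41  0.46 -0.41  0.71  0.    0.25]
(0.463, 0.284, 0.108) 279.3 [ 0.41  0.46 -0.41  0.71  0.   -2.89]
(0.583, 0.0225, 0.102) 90 [-0.09  0.53 -0.3   0.74  0.   -0.09]
(0.583, 0.0225, 0.102) 270 [-0.09  0.53 -0.3   0.74  0.    3.05]
(0.591, -0.119, 0.106) 90 [-0.32  0.55 -0.24  0.78  0.   -0.32]
(0.591, -0.119, 0.106) 270 [-0.32  0.55 -0.24  0.78  0.    2.82]
(0.44, 0.064, 0.05) 20.9 [-0.02  0.4  -0.71  0.46  0.    1.18]
(0.44, 0.064, 0.05) 200.9 [-0.02  0.4  -0.71  0.46  0.   -1.96]
(0.584, 0.282, 0.054) -6.4 [ 0.34  0.68 -0.15  0.74  0.    2.02]
(0.584, 0.282, 0.054) 173.6 [ 0.34  0.68 -0.15  0.74  0.   -1.12]
```

```bash
python3 - <<'E'
from mv import *
pick((.4516,-.1178),90,.129,.8,40)
r.wait(.2)
s=readout.get_state();p=s['ee_pos'];r.move_linear([p[0],p[1],p[2]+.05],v=.08);st('lift');snap('amb1')
E
```

```text
above t3.1 [ 0.4502 -0.1179  0.25  ] F [-1.3  0.1  0.8] gap 0.801
at t4.6 [ 0.4502 -0.1186  0.129 ] F [-0.2  0.1 -0.4] gap 0.800
gripped t5.0 [ 0.4504 -0.1186  0.1295] F [-1.3  0.   4.8] gap 0.448
lift t6.0 [ 0.45   -0.1184  0.179 ] F [ 0.8 -0.2 -4.2] gap 0.443
```

View pics/amb1.png

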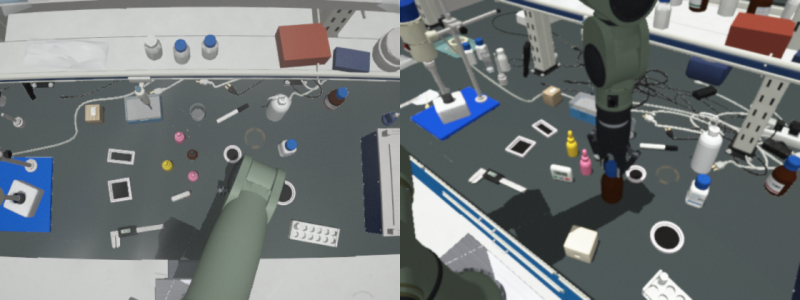

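The amber bottle hangs in the gripper (scene half, about 612,185): gap 38 mm and about 3 N of weight. Next, place it.

```bash
python3 - <<'E'
from mv import *
place((.452,-.2967),90,.133,.8,.185)
release(.8)
snap('amb2')
E
```

```text
over t6.8 [ 0.4499 -0.2975  0.1843] F [-0.3  1.  -4.1] gap 0.443
contact df 2.2 t10.5 [ 0.4506 -0.2975  0.1336] F [-0.8 -0.4 -0.9] gap 0.446
open t11.1 [ 0.4505 -0.2974  0.1334] F [0.1 0.2 0.1] gap 0.802
up t12.7 [ 0.4507 -0.2976  0.2503] F [-0.4 -0.2 -1.1] gap 0.801
```

View pics/amb2.png

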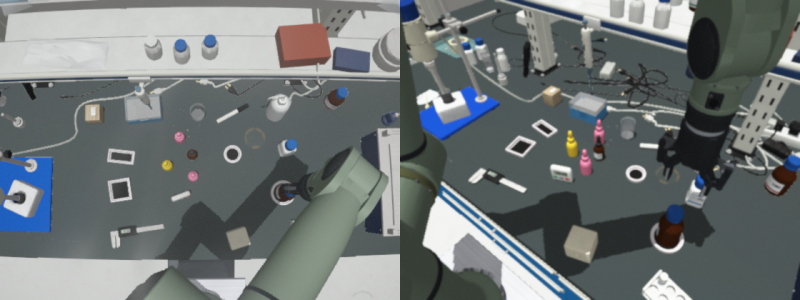

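The amber bottle stands in the large round holder (scene half, 670,232), with contact at the expected height. Dropper next.

```bash
python3 - <<'E'
from mv import *
pick((.583,.0225),90,.102,.5,25)
r.wait(.2)
s=readout.get_state();p=s['ee_pos'];r.move_linear([p[0],p[1],p[2]+.13],v=.1);st('lift');snap('dr1')
E
```

```text
above t14.5 [0.5815 0.0208 0.25  ] F [ 0.1 -0.7  0.8] gap 0.498
at t16.1 [0.5817 0.0218 0.1021] F [-0.4 -0.9  0.8] gap 0.502
gripped t16.5 [0.5818 0.0216 0.1025] F [-1.2 -1.4  1.8] gap 0.133
lift t18.2 [0.5814 0.0217 0.2317] F [ 0.6  0.  -1. ] gap 0.137
```

View pics/dr1.png

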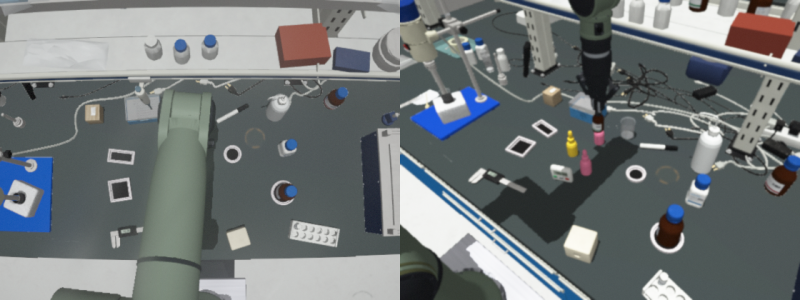

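The brown dropper hangs in the gripper (scene half, 598,120), and the pink and yellow bottles are still standing. I'll place it.

```bash
python3 - <<'E'
from mv import *
place((.591,-.1185),90,.1062,.5,.22)
release(.5)
snap('dr2')
E
```

```text
over t18.9 [ 0.5892 -0.1198  0.2196] F [ 0.   0.3 -1.3] gap 0.142
contact df 7.2 t23.4 [ 0.59   -0.1193  0.1065] F [-0.7  0.6  6.2] gap 0.132
open t24.1 [ 0.5894 -0.1192  0.1057] F [ 0.7 -0.2 -0.2] gap 0.499
up t25.8 [ 0.5891 -0.1191  0.2492] F [-1.3 -0.4 -0.9] gap 0.502
```

View pics/dr2.png

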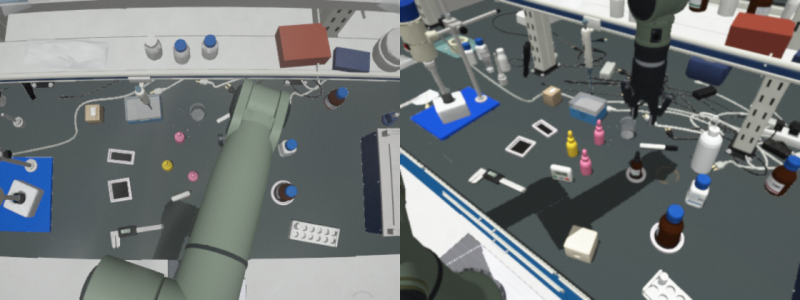

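The dropper stands in the small round holder (scene half, 636,170). Timer next.

```bash
python3 - <<'E'
from mv import *
pick((.440,.064),20.9,.050,.6,25)
r.wait(.2)
s=readout.get_state();p=s['ee_pos'];r.move_linear([p[0],p[1],.20],v=.1);st('lift');snap('ti1')
E
```

```text
above t27.5 [0.439  0.0631 0.2502] F [ 0.3 -0.5 -0.5] gap 0.600
at t29.5 [0.4386 0.0633 0.05  ] F [-0.  -0.3  0.6] gap 0.601
gripped t29.9 [0.4388 0.0633 0.0503] F [ 0.3 -0.4  1.9] gap 0.200
lift t31.8 [0.4385 0.0633 0.1994] F [ 0.3  1.1 -0.2] gap 0.202
```

View pics/ti1.png

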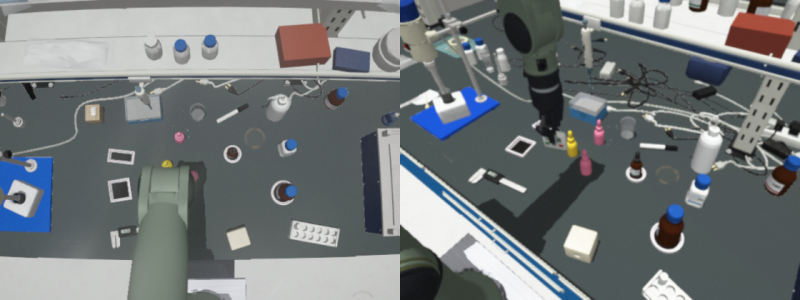

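The gripper holds the timer across its thickness (scene half, 553,140). Place it.

```bash
python3 - <<'E'
from mv import *
place((.5837,.2820),-6.4,.0543,.5,.22)
release(.5)
snap('ti2')
E
```

```text
over t32.9 [0.5817 0.2805 0.2195] F [-0.5 -0.9 -0.3] gap 0.202
contact df 5.2 t37.9 [0.5824 0.2814 0.0543] F [-1.1 -0.   4.2] gap 0.203
open t38.4 [0.5822 0.2813 0.0538] F [0.7 0.1 0.5] gap 0.501
up t40.4 [0.5816 0.2811 0.2487] F [-0.2  0.8 -0.2] gap 0.500
```

View pics/ti2.png

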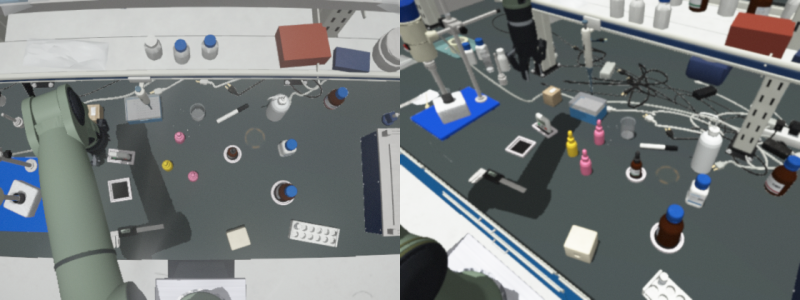

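The timer stands in the slot holder (scene half, 543,125). The square bottle goes last, passing through a waypoint well inside the pipette.

```bash
python3 - <<'E'
from mv import *
r.move_to([.42,.0,.25],down(103))
pick((.6095,-.310),103,.104,.8,30)
r.wait(.2)
s=readout.get_state();p=s['ee_pos'];r.move_linear([p[0],p[1],p[2]+.05],v=.08);st('lift');snap('sq1')
E
```

```text
above t44.3 [ 0.608  -0.3096  0.2503] F [-0.3 -0.1 -0.2] gap 0.799
at t46.0 [ 0.6081 -0.3108  0.1041] F [-0.1  0.4 -0.3] gap 0.795
gripped t46.4 [ 0.6083 -0.3108  0.1048] F [-1.1  1.   3.4] gap 0.449
lift t47.3 [ 0.6081 -0.3106  0.1545] F [-0.9  0.4 -1. ] gap 0.447
```

View pics/sq1.png

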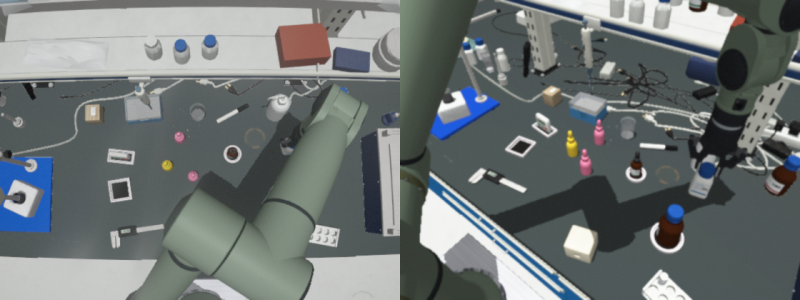

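The square bottle hangs upright in the gripper (scene half, 705,178).

```bash
python3 - <<'E'
from mv import *
s=readout.get_state();p=s['ee_pos'];r.move_linear([p[0],p[1],.27],v=.15)
r.move_to([.42,0,.27],down(103))
place((.4633,.2837),99.3,.1085,.8,.22)
release(.8)
r.move_to([.2,.40,.30],down(90));st('park')
snap('sq2')
cv2.imwrite('pics/fin_s.png',cv2.resize(cv2.imread('pics/raw_scene_sq2.png'),(800,600),interpolation=cv2.INTER_CUBIC))
cv2.imwrite('pics/fin_t.png',cv2.resize(cv2.imread('pics/raw_top_sq2.png')[170:300,140:430],(800,359),interpolation=cv2.INTER_CUBIC))
E
```

```text
over t50.8 [0.4623 0.282  0.22  ] F [ 0.5 -0.  -0.5] gap 0.446
contact df 6.9 t55.4 [0.4621 0.2831 0.1088] F [-1.  -0.7  6. ] gap 0.445
open t56.0 [0.4618 0.283  0.108 ] F [0.1 0.1 0.6] gap 0.801
up t57.7 [0.4614 0.2828 0.2492] F [ 0.4 -0.  -0.1] gap 0.803
park t58.8 [0.2005 0.3998 0.2993] F [ 0.8  0.7 -0.9] gap 0.800
```

View pics/fin_s.png

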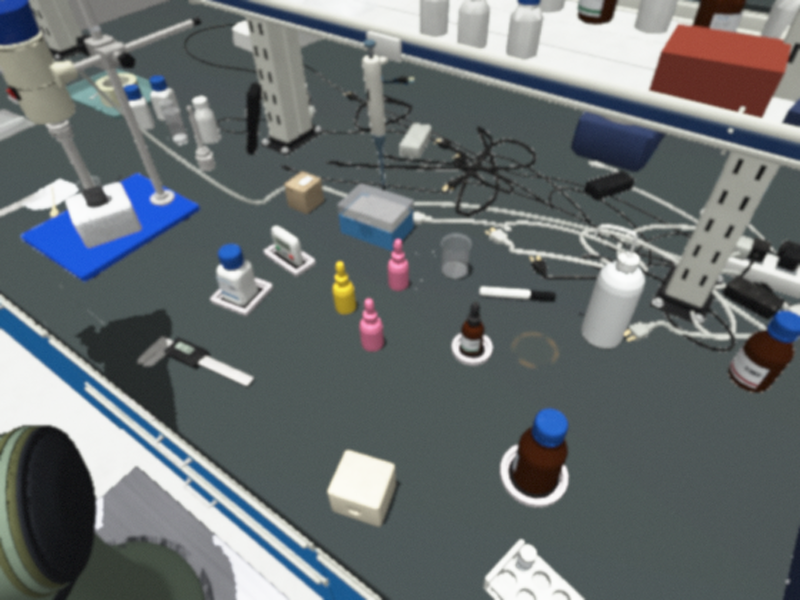

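View pics/fin_t.png

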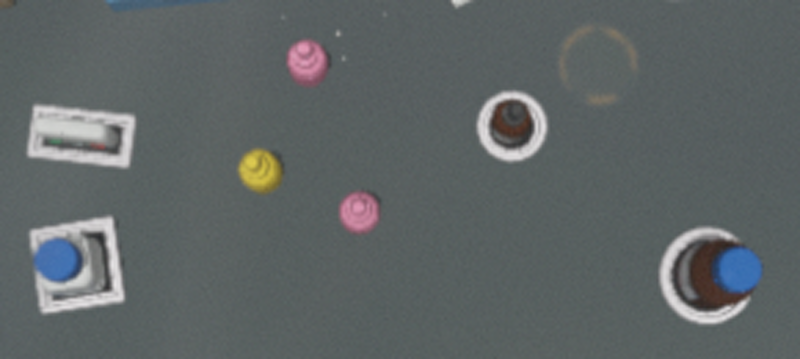

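All four stand in their holders: amber at scene (538,465), square (235,275), dropper (472,335), timer (287,247). I'll check the centring numerically.

```bash
python3 - <<'E'
from meas import *
T=cv2.imread('pics/raw_top_sq2.png');M=masks(T);S=cv2.imread('pics/raw_scene_sq2.png');MS=masks(S)
_,c,s=cen('top',T,M['blue'],(390,250,430,285));print('amber cap',onz('top',[c],.137)[0]-[.4518,-.2967,0])
_,c,s=cen('top',T,M['blue'],(145,245,180,285));print('sq cap',onz('top',[c],.105)[0]-[.4633,.2837,0])
_,c,s=cen('scene',S,MS['blue'],(360,280,405,318));print('amber cap sc',onz('scene',[c],.1285)[0]-[.447,-.298,0])
_,c,s=cen('scene',S,MS['blue'],(150,168,175,192));print('sq cap sc',onz('scene',[c],.098)[0]-[.459,.2796,0])
m,c,s=cen('top',T,M['white'],(152,210,186,226));print('timer top',c,s)
# bulb, timer top from picture
print('bulb',onz('top',[(140+514/2.759,170+110/2.759)],.102)[0]-[.591,-.1185,0])
print('timer',onz('top',[(140+75/2.759,170+129/2.759)],.062)[0]-[.5837,.282,0])
A,B_=[cv2.imread(f'pics/raw_scene{x}.png').astype(int) for x in('0','_sq2')]
for n,(x0,y0,x1,y1) in dict(beaker=(305,160,335,198),wash=(405,170,452,245)).items():print(n,np.abs(A-B_)[y0:y1,x0:x1].mean())
E
```

```text
amber cap [7.18758869e-09 1.17919995e-03 1.37000000e-01]
sq cap [ 0.00035515 -0.00334495  0.105     ]
amber cap sc [ 0.00018321 -0.00040671  0.1285    ]
sq cap sc [ 0.00187815 -0.00117627  0.098     ]
timer top [167.07913669 216.52757794] [152 210  34  16 417]
bulb [0.00047844 0.00496901 0.102     ]
timer [-0.0018618  -0.00602196  0.062     ]
beaker 1.3157894736842106
wash 1.9987706855791962
```

```bash
python3 - <<'E'
from workcell import r
r.wait(.5);print(r.sign_off())
E
```

```text
the job is handed in; nothing more can be done
None
```

All four things are in their holders and the job is handed in, at about 60 s on the robot's clock. I grasped each from above and lowered it slowly until light contact, at most about 7 N. I then released it, drew straight up, and parked the hand clear of everything.

**Last checks:** in the final pictures all four stand upright in the matching recesses.

| Thing | Offset from holder centre | How measured |
|---|---|---|
| Amber bottle | about 1 mm | blue cap, both views |
| Square bottle | 2–3 mm | blue cap, both views |
| Dropper bottle | about 5 mm | read by eye, top view |
| Timer | about 6 mm | read by eye, top view |

The limit is 14 mm. Each thing met its holder's floor at the expected height. The beaker and wash bottle show no visible change, and the pink and yellow bottles are where they were.

**Disagreement:** the two cameras differed by about 4–5 mm in x. I took that as calibration error plus the holder walls showing in the scene view, so I worked mainly from the top view with a small shift towards the other. No check failed.

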